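# Stand a painted keepsake box on the varnishing bar and spray it

### The arm

A 7-joint arm with a two-finger parallel gripper is mounted at the origin on the work surface. World frame = base frame: x ahead of the robot, y to its left, z up, the work surface at z = 0. Lengths are in m, angles in rad, forces in N, time in s.
With the tool pointing down it reaches from about 0.425 to 0.875 m from the base axis. Payload 4.7 kg.
Tool frame: the origin (TCP) lies between the finger pads; the fingertips stand 14 mm ahead of it and the grasp point (between the pads) lies 5 mm behind it; z points along the fingers, y is the line along which they close (so a half turn about z gives the same grasp; the last joint's range is limited). The gripper opens to 87 mm and grips with 3 to 60 N. Pads are 19 mm wide; open, the fingers measure 117 mm over their backs; the gripper's body (75 mm by 190 mm) begins 51 mm behind the grasp point.
Start: joints at [1.144, 0.321, -0.07, 1.45, 0.023, 1.371, -0.057], TCP at [0.277, -0.588, 0.237] pointing down, gripper open.
Joint ranges: [-2.86, 2.86], [-0.3, 2.09], [-1.38, 1.24], [0.06, 2.45], [-1.56, 4.7], [0.09, 2.05], [-2.69, 2.69]. Speed limits (rad/s): [2.57, 2.57, 3.14, 3.14, 3.14, 3.14, 3.14].

### API

Orientations are given as a rotation vector (axis times angle).
In Python, from bench import ctrl gives the robot as it stands.
- The arm moves only by the tool step_arm, never from a script. Its argument "commands" is a list of rows, each an object with "travel": the shift along the tool's x, y, z in m, a list of three; "turn": the turn, a rotation vector about the tool's x, y, z in degrees, a list of three. A call has 1 to 5 rows; each row is the pose to reach, as a shift and turn from the pose commanded when the call began, along the tool's axes at that moment; what a row does not reach only later rows make up. A row lasts 1/10 s, in which the tool goes at most 50 mm and 8.59 degrees, less where a joint would pass 70% of its speed; a pose out of reach is approached as far as the arm can. A call with a gripper value outside its range is refused whole. "gripper" is the opening, from 0 (shut) to 1 (fully open), set as the call begins (left out, the last holds). The fingers move at their own pace and stop on an object; "force" is the grip in N (left out, the last holds). Time passes only in rows, so rows that repeat a pose let the fingers close. It gives the time, the measured TCP pose, the force, the opening and the grip force at its end, in the units of the state.
- ctrl.get_state(): the state, without advancing time (a new reading comes with each control period).
- ctrl.get_image(name): name is "scene" or "top" or "wrist"; returns the picture (400x640x3 uint8, red, green, blue); there is no depth.
- ctrl.camera_model(name): a dict with "fx", "fy", "cx", "cy" (pixels), "R" (3x3) and "t" (3): a world point X has camera coordinates R X + t; the wrist camera has in their place "T_tool_cam" (4x4, takes a point from camera to tool coordinates, whose origin is the TCP and whose axes are the flange's). Camera axes: x right, y down, z forward; pixel columns grow to the right and rows downward; lengths in m; the calibration is good to about 2 mm. A picture is of the moment at which its call begins: read the wrist's pose just before it. camera_model takes no time and is no camera call.
- ctrl.close_job(): hands the job in; it is judged then, once.
The state is a dict: "time": time; "joint_positions": joint angles; "qd": joint speeds; "joint_torque": joint torques, N m; "position": TCP position; "tool_rot": TCP orientation; "ft_force": force on the tool from outside, world axes, zero at the start; "torque": the same for the moment, N m; "grip_width": opening from 0.0 (shut) to 1.0 (fully open); "grip_force": force on a finger pad.
Only numpy, scipy, OpenCV 4.12 (cv2) and the standard library are available. Lean on these libraries where they do the work, as an engineer would, in place of code of your own. Each camera call takes 0.05 s, during which the arm holds its last target. There are 200 camera calls.

### The job

Varnish the red keepsake box: lift it out of its wooden holder, put it down on the cork mat and let go so that you can take it the other way, across its narrow sides, then set it gently (no dropping) on the narrow raised bar of the grey spraying stand, long side along the bar, level and centred. Only once it stands there by itself, press the cap of the spray bottle fully down and let it spring back up. Leave the blue box, the pencil glass, the egg and the brush where they are.

Things in the scene. Friction and masses are not known exactly. Their poses are not given: they have to be found in the camera images.
- red_box: Loose red keepsake box with white dots on its top: 66 mm (its x) by 42 mm (its y) by 34 mm high, about 0.15 kg. Origin at the centre of its underside, z up. It starts in one of the two wooden holders.
- blue_box: Bystander: the same box in blue, in the other holder.
- holder_a: Fixed light-wood holder: a channel along its x with open ends. Floor 58 mm long, 6 mm thick; two side walls 10 mm thick, 66 mm long, 42 mm high, 50 mm apart inside. The box stands on the floor, long side along the channel, top 2 mm below the wall tops, so it can be gripped only over its two ends (66 mm apart). Origin: centre of the underside.
- holder_b: The second holder, identical to holder_a. Which box stands in which holder varies.
- mat: Fixed cork mat, 130 by 130 mm, 3 mm thick. Origin at the centre of its underside.
- stand: Fixed grey spraying stand. Base 98 mm (x) by 70 mm (y), 8 mm thick. Two upright spray shields at x = -42 and +42 mm, each 6 mm thick, 60 mm wide, 92 mm high, 78 mm apart inside. Between them a brass bar along x, 20 mm wide (y), its top 50 mm above the table. The y sides are open. Origin: centre of the underside.
- bar_mid (a point): Middle of the top face of the stand's bar, 50 mm above the table; axes as the stand's (x along the bar).
- spray_bottle: Fixed amber spray bottle, 50 mm diameter, on a 74 mm square wooden foot, about 0.19 m to the -y side of the stand, nozzle facing the stand. Origin at the centre of the underside.
- cap_top (a point): Centre of the top of the bottle's green cap, 140 mm above the table when up; the cap is 30 mm in diameter, 18 mm high. It moves with the cap.
- spray_cap (a joint): How far the sprung cap is pressed down: 0 up, 0.006 m fully down (about 5 N).
- pencil_glass: Bystander: loose glass, 80 mm diameter, with pencils, 167 mm high over the points. Origin at the centre of the underside.
- egg_cup: Bystander: loose wooden egg cup with a red egg, 46 mm diameter, 81 mm high. Origin at the centre of the underside.
- brush: Bystander: loose brush, 150 mm long, lying on the table.

How it is judged:
On the way, in this order (a step that is already met when the one before it is completed fails the run):
1. the red box stands on the cork mat, let go (x of red_box in the frame of mat between -0.06 and 0.06 m and y of red_box in the frame of mat between -0.06 and 0.06 m and z of red_box in the frame of mat between -0.002 and 0.008 m and angle between red_box's own z axis and vertical below 0.1 rad and contact force between the fingers and red_box below 0.05 N and linear speed of red_box below 0.03 m/s), for 0.2 s.
2. the red box stands on the stand's bar, lengthwise, level and centred, let go (x of red_box in the frame of bar_mid between -0.009 and 0.009 m and y of red_box in the frame of bar_mid between -0.008 and 0.008 m and z of red_box in the frame of bar_mid between -0.004 and 0.004 m and angle between red_box's own z axis and vertical below 0.06 rad and angle between the x axis of red_box and the x axis of stand, either way round below 0.25 rad and contact force between the fingers and red_box below 0.05 N and linear speed of red_box below 0.03 m/s), for 0.3 s.
3. the spray cap is pressed down while the box stands there (x of red_box in the frame of bar_mid between -0.009 and 0.009 m and y of red_box in the frame of bar_mid between -0.008 and 0.008 m and z of red_box in the frame of bar_mid between -0.004 and 0.004 m and angle between red_box's own z axis and vertical below 0.06 rad and angle between the x axis of red_box and the x axis of stand, either way round below 0.25 rad and value of joint spray_cap above 0.0045 m), for 0.05 s.
4. the cap has sprung back up (value of joint spray_cap below 0.001 m), for 0.1 s.
At the end, for the whole second after the job is handed in: The red box rests, let go, on the stand's bar: underside within 4 mm of the bar's top height, level within 0.06 rad, long side along the bar within 0.25 rad, centre within 8 mm of the bar's middle line and within 9 mm of its middle lengthwise; the spray cap is up again (within 1 mm) (all of step 2 and value of joint spray_cap below 0.001 m); the robot touches nothing.
It fails at once if the spray cap is pressed (over 2 mm) while the red box is not standing on the bar (value of joint spray_cap above 0.002 m and not (x of red_box in the frame of bar_mid between -0.009 and 0.009 m and y of red_box in the frame of bar_mid between -0.008 and 0.008 m and z of red_box in the frame of bar_mid between -0.004 and 0.004 m and angle between red_box's own z axis and vertical below 0.06 rad and angle between the x axis of red_box and the x axis of stand, either way round below 0.25 rad)).
It fails at once if the red box is dropped or thrown (faster than 0.4 m/s without the fingers on it) (linear speed of red_box above 0.4 m/s and contact force between the fingers and red_box below 0.05 N).
It fails at once if a bystander (blue box, pencil glass, egg cup or brush) is moved more than 20 mm (distance of any of blue_box, pencil_glass, egg_cup, brush from where it was at the start of the episode above 0.02 m).
It also fails if it takes over 72 s, if anything falls off the work surface, if the arm or the gripper's body presses on something with over 40 N, if the wrist force passes 120 N, or if a joint passes its speed limit or range.

## Working session

There is one attempt and no reset: what is moved stays moved. The work goes in short steps, Python scripts to look and compute and a tool call to move; the robot and the scene stay as the last step left them, time stands still between calls to the robot, and variables do not carry over. Pictures are saved under pics/ and viewed, at most 10 in all, crops included, and the job is handed in when it is done.

Besides the shell and the picture viewer there is one more tool, called as name([rows], argument=value, ...), one row to a line, values as JSON. step_arm: Moves the arm, as the interface text tells. Its arguments: {"type":"object","properties":{"commands":{"type":"array"},"gripper":{"type":"number"},"force":{"type":"number"}},"required":["commands"]}

```bash
mkdir -p pics
cat > h.py <<'E'
import numpy as np,cv2
from scipy.spatial.transform import Rotation as Ro
from bench import ctrl
def save(n,f):
    im=ctrl.get_image(n); cv2.imwrite('pics/'+f,im[:,:,::-1]); return im
def ray(n,u,v,z):
    m=ctrl.camera_model(n)
    d=np.array([(u-m['cx'])/m['fx'],(v-m['cy'])/m['fy'],1])
    if n=='wrist':
        s=ctrl.get_state();T=np.array(m['T_tool_cam']);Rw=Ro.from_rotvec(s['tool_rot']).as_matrix()
        o=Rw@T[:3,3]+s['position'];d=Rw@T[:3,:3]@d
    else:
        R=np.array(m['R']);o=-R.T@m['t'];d=R.T@d
    return o+d*(z-o[2])/d[2]
def togo(p,rz=None):
    s=ctrl.get_state();Rw=Ro.from_rotvec(s['tool_rot']).as_matrix()
    return Rw.T@(np.array(p)-s['position'])
E
python3 - <<'E'
from h import *
save('top','top0.png');save('scene','scene0.png')
s=ctrl.get_state();print(s)
print(Ro.from_rotvec(s['tool_rot']).as_matrix().round(3));print(ctrl.camera_model('wrist'),ctrl.camera_model('top'))
E
```

```text
{'time': 0.1, 'joint_positions': array([ 1.14407714,  0.32172089, -0.07010851,  1.45153797,  0.02261454,
        1.37077946, -0.05691645]), 'qd': array([-1.05006383e-03, -2.17096511e-03, -3.40688205e-04, -3.66793176e-03,
        2.34676309e-04, -2.70779556e-04,  5.50452161e-05]), 'joint_torque': array([-6.02317286e-04, -4.92572486e+01, -4.05899137e-01, -3.13400352e+01,
       -6.40489510e-02,  3.95426864e-02,  7.92841070e-05]), 'position': array([ 0.27711354, -0.58746329,  0.23559676]), 'tool_rot': array([-3.06402325e+00, -6.86551774e-01,  7.19216254e-04]), 'ft_force': array([ 0.53289746, -0.38817678, -1.23214423]), 'torque': array([-0.01916253, -0.00943817,  0.00941781]), 'grip_force': 0.0, 'grip_width': 0.9970182560758941}
[[ 0.904  0.427 -0.001]
 [ 0.427 -0.904  0.001]
 [-0.    -0.002 -1.   ]]
{'fx': 276.88317875797526, 'fy': 276.88317875797526, 'cx': 321.254809733872, 'cy': 200.41635116530384, 'T_tool_cam': array([[-5.88473145e-05, -9.63162015e-01, -2.68921790e-01,
         7.48828419e-02],
       [ 9.99999743e-01, -2.48856987e-04,  6.72471719e-04,
        -2.77587156e-04],
       [-7.14622283e-04, -2.68921681e-01,  9.63161782e-01,
        -1.47317350e-01],
       [ 0.00000000e+00,  0.00000000e+00,  0.00000000e+00,
         1.00000000e+00]])} {'fx': 465.3493423619279, 'fy': 465.3493423619279, 'cx': 323.1245532669833, 'cy': 201.3322542511886, 'R': array([[-9.36823584e-04, -9.99988858e-01, -4.62665134e-03],
       [-9.94988515e-01,  1.39471473e-03, -9.99795423e-02],
       [ 9.99848812e-02,  4.50980175e-03, -9.94978736e-01]]), 't': array([0.03699524, 0.58692615, 1.13941683])}
```

View pics/top0.png

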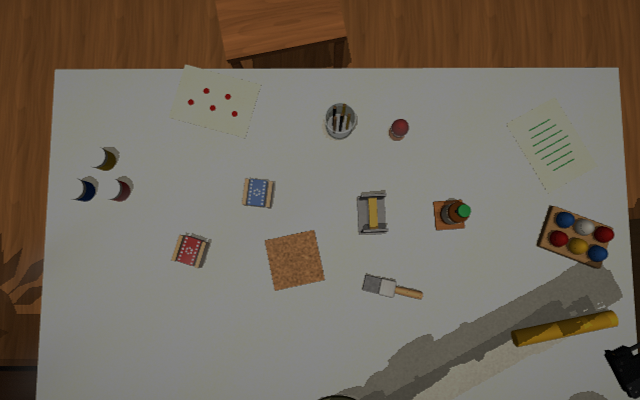

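View pics/scene0.png

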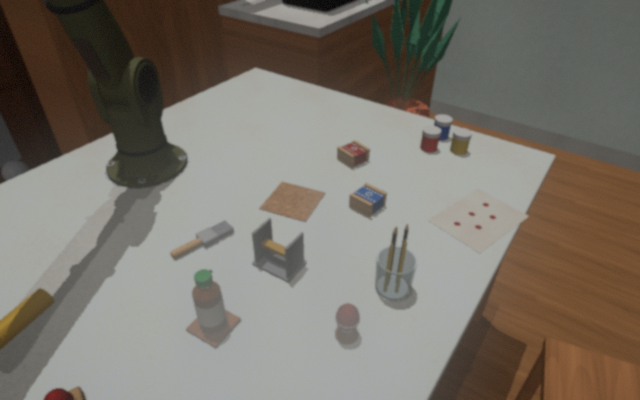

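The top view shows the red box at about (190,250), the blue box (258,192), mat (295,260), stand (372,213), cap (463,211), brush (390,287), glass (340,120) and egg (400,128). I'll enlarge the four that matter.

Run:
```python
from h import *
im=cv2.imread('pics/top0.png')
def c(u,v):
    k=cv2.resize(im[v-30:v+30,u-40:u+40],None,fx=5,fy=5,interpolation=cv2.INTER_CUBIC)
    for i in range(0,80,10): cv2.putText(k,str(u-40+i),(i*5,8),0,.3,(0,0,255));cv2.line(k,(i*5,10),(i*5,14),(0,0,255))
    for i in range(0,60,10): cv2.putText(k,str(v-30+i),(0,i*5+4),0,.3,(0,0,255));cv2.line(k,(20,i*5),(25,i*5),(0,0,255))
    return k
cv2.imwrite('pics/c0.png',np.vstack([np.hstack([c(190,250),c(295,260)]),np.hstack([c(372,213),c(455,213)])]))
print('red',ray('top',190,250,.04),'mat',ray('top',295,260,.003),'bar',ray('top',373,212,.05),'cap',ray('top',463,211,.14))
```

```text
red [0.46572606 0.36474224 0.04      ] mat [0.44010054 0.10794226 0.003     ] bar [ 0.55835415 -0.08649075  0.05      ] cap [ 0.55340949 -0.28104265  0.14      ]
```

View pics/c0.png

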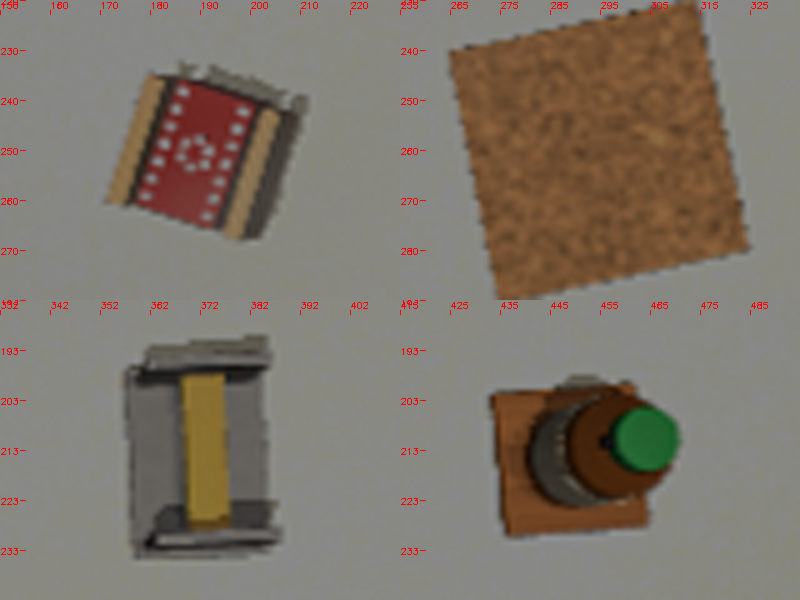

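The crops give: red box centre (189,250.4), channel direction at about −17.5°, bar centre about (373,211), bar at about +2.6°, mat centre (295,260) and cap top (461,211). Next I move high towards the red holder, going around the base.

step_arm([
  {"travel": [0.038, -0.032, -0.004], "turn": [0, 0, -8]},
  {"travel": [0.076, -0.064, -0.01], "turn": [0, 0, -16]},
  {"travel": [0.114, -0.096, -0.015], "turn": [0, 0, -24]},
  {"travel": [0.152, -0.128, -0.02], "turn": [0, 0, -32]},
  {"travel": [0.19, -0.16, -0.025], "turn": [0, 0, -40]},
])

```text
time: 0.6
position: [0.3812, -0.36, 0.2614]
tool_rot: [-2.641, -1.701, 0.001]
ft_force: [0.7, -0.4, -0.8]
grip_width: 1.003
grip_force: 0.0
```

```bash
cat >> h.py <<'E'
def go(p,yaw):
    "travel and turn to reach TCP p, tool straight down, tool y at yaw deg"
    s=ctrl.get_state();Rw=Ro.from_rotvec(s['tool_rot']).as_matrix()
    y=np.radians(yaw);Y=np.array([np.cos(y),np.sin(y),0]);Z=np.array([0,0,-1.]);G=np.column_stack([np.cross(Y,Z)*1,Y,Z])
    tr=Ro.from_matrix(Rw.T@G).as_rotvec(degrees=True)
    print('t',round(s['time'],2),'pos',s['position'].round(4),'travel',togo(p).round(4),'turn',tr.round(2),'q',s['joint_positions'].round(2))
E
python3 - <<'E'
from h import *
go([.5,-.05,.26],-17.5); go([.466,.365,.2],-17.5)
b=[ray('top',*p,.05) for p in [(332+37.4,183+15),(332+43.4,183+15),(332+46,183+45),(332+37.6,183+45.4)]]
d=(b[0]+b[1]-b[2]-b[3])/2;print('bar',np.degrees(np.arctan2(d[1],d[0])),np.linalg.norm(d),np.mean(b,0))
for a,c in [((180.6,235),(172,260.6)),((205,242),(197.4,267.6))]:
    a=ray('top',*a,.042);c=ray('top',*c,.042);d=a-c;print('hold',np.degrees(np.arctan2(d[1],d[0])),np.linalg.norm(d),(a+c)/2)
print('red',ray('top',189,250.4,.04))
E
```

```text
t 0.6 pos [ 0.3812 -0.36    0.2614] travel [ 0.3314 -0.02    0.0013] turn [-0.03  0.01 -6.92] q [ 0.98  0.06 -0.28  1.71  0.02  1.37  0.27]
t 0.6 pos [ 0.3812 -0.36    0.2614] travel [ 0.6952 -0.2225  0.0614] turn [-0.03  0.01 -6.92] q [ 0.98  0.06 -0.28  1.71  0.02  1.37  0.27]
bar 1.9789374189908155 0.07453023317422384 [ 0.55576165 -0.08670075  0.05      ]
hold -17.094583368600276 0.06564382304434978 [0.47124047 0.3980855  0.042     ]
hold -15.319553449513915 0.06484819722672491 [0.45405066 0.3362316  0.042     ]
red [0.46474708 0.36718474 0.04      ]
```

step_arm([
  {"travel": [0.048, -0.003, 0], "turn": [0, 0, -3.5]},
  {"travel": [0.096, -0.006, 0], "turn": [0, 0, -7.5]},
  {"travel": [0.144, -0.009, 0], "turn": [0, 0, -7.5]},
  {"travel": [0.192, -0.012, 0], "turn": [0, 0, -7.5]},
  {"travel": [0.24, -0.015, 0], "turn": [0, 0, -7.5]},
])

```text
time: 1.1
position: [0.4678, -0.136, 0.2614]
tool_rot: [2.529, 1.863, -0.001]
ft_force: [0.9, 0.1, -0.2]
grip_width: 0.995
grip_force: 0.0
```

Run:
```python
from h import *
go([.464,.367,.19],-16.5)
```

```text
t 1.1 pos [ 0.4678 -0.136   0.2614] travel [ 0.4792 -0.1528  0.0711] turn [ 0.    0.03 -0.75] q [ 0.76 -0.02 -0.52  1.79 -0.01  1.37 -0.06]
```

step_arm([
  {"travel": [0.047, -0.015, 0.005], "turn": [0, 0, -0.5]},
  {"travel": [0.094, -0.03, 0.01], "turn": [0, 0, -0.5]},
  {"travel": [0.141, -0.045, 0.015], "turn": [0, 0, -0.5]},
  {"travel": [0.188, -0.06, 0.02], "turn": [0, 0, -0.5]},
  {"travel": [0.235, -0.075, 0.03], "turn": [0, 0, -0.5]},
])

```text
time: 1.6
position: [0.4656, 0.1104, 0.2318]
tool_rot: [2.52, 1.873, 0.001]
ft_force: [-0.2, -0.2, -0.4]
grip_width: 1.002
grip_force: 0.0
```

step_arm([
  {"travel": [0.047, -0.015, 0.008], "turn": [0, 0, 0]},
  {"travel": [0.094, -0.03, 0.016], "turn": [0, 0, 0]},
  {"travel": [0.141, -0.045, 0.024], "turn": [0, 0, 0]},
  {"travel": [0.188, -0.06, 0.032], "turn": [0, 0, 0]},
  {"travel": [0.22, -0.073, 0.04], "turn": [0, 0, 0]},
])

```text
time: 2.1
position: [0.4582, 0.3435, 0.191]
tool_rot: [-2.518, -1.876, -0.0]
ft_force: [1.0, 0.1, -0.4]
grip_width: 1.003
grip_force: 0.0
```

step_arm([
  {"travel": [0, 0, 0], "turn": [0, 0, 0]},
  {"travel": [0, 0, 0], "turn": [0, 0, 0]},
])

```text
time: 2.3
position: [0.4583, 0.3406, 0.1908]
tool_rot: [-2.518, -1.877, 0.003]
ft_force: [0.5, -0.7, -0.5]
grip_width: 0.999
grip_force: 0.0
```

Run:
```python
from h import *
go([.464,.367,.12],-16.5)
im=save('wrist','w1.png')
for p in [[.464,.367,.04]]:
    pass
```

```text
t 2.3 pos [0.4583 0.3406 0.1908] travel [ 0.027  -0.002   0.0708] turn [-0.09  0.06 -0.1 ] q [ 0.13  0.31 -0.96  1.69  0.27  1.28 -1.18]
```

View pics/w1.png

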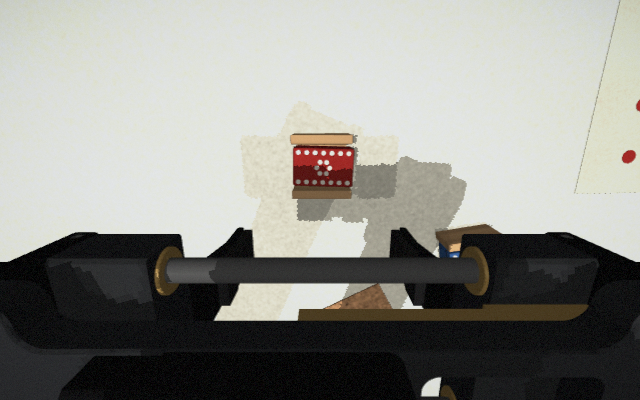

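The wrist view shows the red box top with corners (293,147), (354,146), (355,187) and (294,188), centred at (324,167). Its long side lies along the closing line.

Run:
```python
from h import *
P=[ray('wrist',*p,.04) for p in [(293,147),(354,146),(355,187),(294,188)]]
c=np.mean(P,0);d=P[1]-P[0]+P[2]-P[3];print(c,np.linalg.norm(d)/2,np.linalg.norm(P[3]-P[0]),np.degrees(np.arctan2(d[1],d[0])))
go([c[0],c[1],.1],-16)
```

```text
[0.47108632 0.36510313 0.04      ] 0.06606953023928748 0.04465349558327791 -15.821347368959234
t 2.35 pos [0.4593 0.3393 0.1911] travel [0.0282 0.0039 0.0911] turn [-0.02  0.08 -0.75] q [ 0.13  0.31 -0.96  1.69  0.27  1.28 -1.18]
```

step_arm([
  {"travel": [0.014, 0.001, 0.03], "turn": [0, 0, -0.5]},
  {"travel": [0.028, 0.002, 0.06], "turn": [0, 0, -0.5]},
  {"travel": [0.028, 0.002, 0.09], "turn": [0, 0, -0.5]},
  {"travel": [0.028, 0.002, 0.115], "turn": [0, 0, -0.5]},
  {"travel": [0.028, 0.002, 0.115], "turn": [0, 0, -0.5]},
])

```text
time: 2.85
position: [0.4686, 0.3622, 0.0733]
tool_rot: [2.515, 1.881, -0.011]
ft_force: [-0.7, -0.7, -0.1]
grip_width: 0.996
grip_force: 0.0
```

Run:
```python
from h import *
go([.469,.3655,.022],-16)
im=save('wrist','w2.png')
```

```text
t 2.85 pos [0.4686 0.3622 0.0733] travel [ 0.0036 -0.0004  0.0513] turn [-0.17  0.36 -0.42] q [ 0.01  0.49 -0.88  1.75  0.42  1.11 -1.3 ]
```

View pics/w2.png

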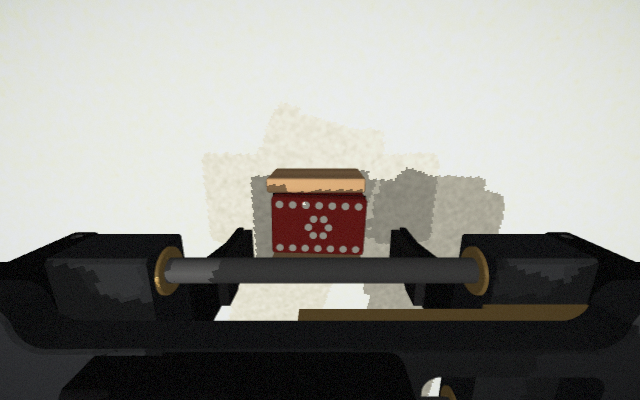

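The box's flower is at (319,228) and the box spans columns 272–365. It is centred between the fingers (252 and 391, midpoint 321), so I check the cross position and descend.

Run:
```python
from h import *
c=ray('wrist',319,228,.04);print(c);go([c[0],c[1],.022],-16)
```

```text
[0.46965216 0.36691501 0.04      ]
t 2.9 pos [0.4695 0.3636 0.0756] travel [ 0.0033 -0.0008  0.0536] turn [-0.06  0.18 -0.4 ] q [ 0.01  0.49 -0.89  1.75  0.42  1.11 -1.3 ]
```

step_arm([
  {"travel": [0.003, -0.001, 0.02], "turn": [0, 0, -0.3]},
  {"travel": [0.003, -0.001, 0.04], "turn": [0, 0, -0.3]},
  {"travel": [0.003, -0.001, 0.05], "turn": [0, 0, -0.3]},
  {"travel": [0.003, -0.001, 0.05], "turn": [0, 0, -0.3]},
])

```text
time: 3.3
position: [0.4689, 0.3687, 0.0257]
tool_rot: [2.508, 1.891, -0.003]
ft_force: [0.3, 0.1, 0.0]
grip_width: 1.001
grip_force: 0.0
```

step_arm([
  {"travel": [0, 0, 0.002], "turn": [0, 0, 0]},
  {"travel": [0, 0, 0.002], "turn": [0, 0, 0]},
  {"travel": [0, 0, 0.002], "turn": [0, 0, 0]},
  {"travel": [0, 0, 0.002], "turn": [0, 0, 0]},
  {"travel": [0, 0, 0.002], "turn": [0, 0, 0]},
], gripper=0, force=20)

```text
time: 3.8
position: [0.4694, 0.3699, 0.0253]
tool_rot: [2.508, 1.892, 0.001]
ft_force: [-0.3, -0.6, 3.7]
grip_width: 0.759
grip_force: 19.8
```

step_arm([
  {"travel": [0, 0, 0], "turn": [0, 0, 0]},
  {"travel": [0, 0, 0], "turn": [0, 0, 0]},
  {"travel": [0, 0, -0.01], "turn": [0, 0, 0]},
])

```text
time: 4.1
position: [0.4683, 0.3686, 0.0335]
tool_rot: [2.508, 1.892, -0.004]
ft_force: [-0.0, -0.1, -2.0]
grip_width: 0.761
grip_force: 19.8
```

step_arm([
  {"travel": [0, 0, -0.03], "turn": [0, 0, 0]},
  {"travel": [0, 0, -0.06], "turn": [0, 0, 0]},
  {"travel": [0, 0, -0.08], "turn": [0, 0, 0]},
  {"travel": [0, 0, -0.08], "turn": [0, 0, 0]},
])

```text
time: 4.5
position: [0.4705, 0.371, 0.1176]
tool_rot: [2.508, 1.892, 0.009]
ft_force: [-0.2, -0.4, -1.2]
grip_width: 0.758
grip_force: 19.8
```

Run:
```python
from h import *
m=[ray('top',*p,.003) for p in [(265,239.5),(315,230.5),(324,279.6),(275,289.6)]];m=np.mean(m,0);print(m)
go([.462,.109,.11],2.3)
```

```text
[0.44094741 0.10859734 0.003     ]
t 4.5 pos [0.4705 0.371  0.1176] travel [-0.2543  0.0638  0.0068] turn [  0.25  -0.19 -18.24] q [ 0.02  0.45 -0.92  1.7   0.38  1.18 -1.27]
```

step_arm([
  {"travel": [-0.03, 0.007, 0], "turn": [0, 0, -4]},
  {"travel": [-0.07, 0.017, 0], "turn": [0, 0, -8]},
  {"travel": [-0.11, 0.027, 0], "turn": [0, 0, -12]},
  {"travel": [-0.15, 0.037, 0], "turn": [0, 0, -16]},
  {"travel": [-0.19, 0.047, 0], "turn": [0, 0, -18.2]},
])

```text
time: 5.0
position: [0.4609, 0.1718, 0.1131]
tool_rot: [-2.174, -2.266, 0.003]
ft_force: [0.5, -0.0, -1.9]
grip_width: 0.757
grip_force: 19.8
```

step_arm([
  {"travel": [-0.035, 0, 0], "turn": [0, 0, 0]},
  {"travel": [-0.06, 0, 0.0], "turn": [0, 0, 0]},
  {"travel": [-0.065, 0, 0], "turn": [0, 0, 0]},
  {"travel": [-0.065, 0, 0], "turn": [0, 0, 0]},
  {"travel": [-0.065, 0, 0], "turn": [0, 0, 0]},
])

```text
time: 5.5
position: [0.4642, 0.1102, 0.1142]
tool_rot: [-2.175, -2.266, -0.0]
ft_force: [-0.4, 0.3, -0.4]
grip_width: 0.759
grip_force: 19.8
```

Run:
```python
from h import *
go([.462,.109,.0225],2.3)
```

```text
t 5.5 pos [0.4642 0.1102 0.1142] travel [-0.0012 -0.0022  0.0917] turn [-0.04 -0.05  0.04] q [ 0.68  0.15 -1.01  1.99  0.14  1.08 -0.36]
```

step_arm([
  {"travel": [0, 0, 0.03], "turn": [0, 0, 0]},
  {"travel": [0, 0, 0.06], "turn": [0, 0, 0]},
  {"travel": [0, 0, 0.075], "turn": [0, 0, 0]},
  {"travel": [0, 0, 0.08], "turn": [0, 0, 0]},
  {"travel": [0, 0, 0.084], "turn": [0, 0, 0]},
])

```text
time: 6.0
position: [0.4645, 0.1106, 0.0304]
tool_rot: [-2.174, -2.267, -0.001]
ft_force: [-0.0, 0.3, -1.4]
grip_width: 0.76
grip_force: 19.8
```

step_arm([
  {"travel": [0, 0, 0.002], "turn": [0, 0, 0]},
  {"travel": [0, 0, 0.003], "turn": [0, 0, 0]},
])

```text
time: 6.2
position: [0.4653, 0.1094, 0.0282]
tool_rot: [2.176, 2.265, 0.002]
ft_force: [-0.2, -0.1, -1.6]
grip_width: 0.759
grip_force: 19.8
```

step_arm([
  {"travel": [0, 0, 0.001], "turn": [0, 0, 0]},
  {"travel": [0, 0, 0.002], "turn": [0, 0, 0]},
  {"travel": [0, 0, 0.002], "turn": [0, 0, 0]},
])

```text
time: 6.5
position: [0.4648, 0.1089, 0.0258]
tool_rot: [2.177, 2.264, 0.0]
ft_force: [-0.4, -0.3, -1.9]
grip_width: 0.76
grip_force: 19.8
```

step_arm([
  {"travel": [0, 0, 0.001], "turn": [0, 0, 0]},
  {"travel": [0, 0, 0.002], "turn": [0, 0, 0]},
  {"travel": [0, 0, 0.002], "turn": [0, 0, 0]},
])

```text
time: 6.8
position: [0.4645, 0.1089, 0.0234]
tool_rot: [-2.177, -2.265, 0.0]
ft_force: [0.4, 0.5, -1.3]
grip_width: 0.758
grip_force: 19.8
```

step_arm([
  {"travel": [0, 0, 0.001], "turn": [0, 0, 0]},
  {"travel": [0, 0, 0.0015], "turn": [0, 0, 0]},
  {"travel": [0, 0, 0.0015], "turn": [0, 0, 0]},
])

```text
time: 7.1
position: [0.4646, 0.109, 0.0222]
tool_rot: [2.177, 2.265, -0.001]
ft_force: [-1.7, -0.7, 2.3]
grip_width: 0.761
grip_force: 19.8
```

Contact is at TCP z ≈ 0.022, as expected. I release.

step_arm([
  {"travel": [0, 0, 0], "turn": [0, 0, 0]},
  {"travel": [0, 0, 0], "turn": [0, 0, 0]},
  {"travel": [0, 0, 0], "turn": [0, 0, 0]},
  {"travel": [0, 0, 0], "turn": [0, 0, 0]},
  {"travel": [0, 0, 0], "turn": [0, 0, 0]},
], gripper=1)

```text
time: 7.6
position: [0.4647, 0.109, 0.0221]
tool_rot: [2.177, 2.265, 0.0]
ft_force: [-0.5, -0.3, 0.3]
grip_width: 0.99
grip_force: 0.0
```

step_arm([
  {"travel": [0, 0, -0.015], "turn": [0, 0, 0]},
  {"travel": [0, 0, -0.04], "turn": [0, 0, 0]},
  {"travel": [0, 0, -0.07], "turn": [0, 0, 0]},
  {"travel": [0, 0, -0.09], "turn": [0, 0, 0]},
  {"travel": [0, 0, -0.09], "turn": [0, 0, 8]},
])

```text
time: 8.1
position: [0.4667, 0.1095, 0.1149]
tool_rot: [2.33, 2.102, 0.006]
ft_force: [0.7, -0.5, 0.4]
grip_width: 0.999
grip_force: 0.0
```

step_arm([
  {"travel": [0, 0, 0], "turn": [0, 0, 8]},
  {"travel": [0, 0, 0], "turn": [0, 0, 16]},
  {"travel": [0, 0, 0], "turn": [0, 0, 24]},
  {"travel": [0, 0, 0], "turn": [0, 0, 32]},
  {"travel": [0, 0, 0], "turn": [0, 0, 40]},
])

```text
time: 8.6
position: [0.4646, 0.109, 0.1121]
tool_rot: [2.913, 1.175, -0.0]
ft_force: [0.5, -0.2, 0.4]
grip_width: 1.0
grip_force: 0.0
```

step_arm([
  {"travel": [0, 0, 0], "turn": [0, 0, 8]},
  {"travel": [0, 0, 0], "turn": [0, 0, 16]},
  {"travel": [0, 0, 0], "turn": [0, 0, 24]},
  {"travel": [0, 0, 0], "turn": [0, 0, 32]},
  {"travel": [0, 0, 0], "turn": [0, 0, 40]},
])

```text
time: 9.1
position: [0.4646, 0.1091, 0.112]
tool_rot: [3.14, 0.108, -0.0]
ft_force: [-0.8, 0.3, -0.5]
grip_width: 1.003
grip_force: 0.0
```

Run:
```python
from h import *
go([.4646,.109,.10],-87.7)
save('wrist','w3.png')
```

```text
t 9.1 pos [0.4646 0.1091 0.112 ] travel [0.     0.0001 0.012 ] turn [0.01 0.   1.64] q [ 0.54  0.12 -0.86  1.99  0.11  1.07 -1.87]
```

View pics/w3.png

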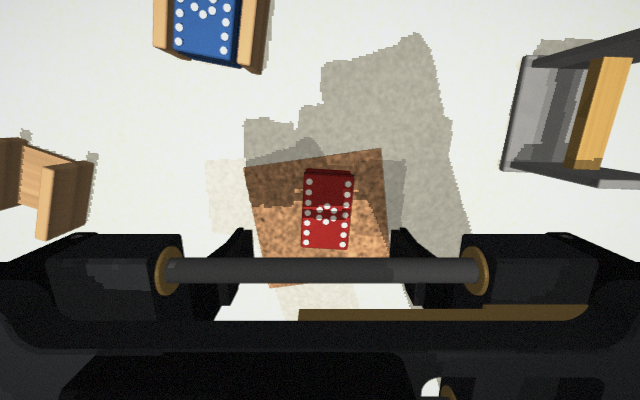

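The wrist view shows the box upright on the mat, with top corners (306,170), (355,172), (350,249) and (302,247). The bar is at right, around (600,110).

Run:
```python
from h import *
P=[ray('wrist',*p,.037) for p in [(305,170),(355,172),(350,249),(302,247)]]
c=np.mean(P,0);d=P[0]-P[3]+P[1]-P[2];a=np.degrees(np.arctan2(d[1],d[0]));print(c,a,np.linalg.norm(d)/2,np.linalg.norm(P[1]-P[0]))
go([c[0],c[1],.0225],a-90)
```

```text
[0.46829284 0.10412931 0.037     ] 1.1747032980314658 0.06806027406187413 0.040538717976142884
t 9.15 pos [0.4646 0.109  0.1121] travel [0.0034 0.0051 0.0896] turn [0.01 0.   2.47] q [ 0.54  0.12 -0.86  1.99  0.11  1.07 -1.88]
```

step_arm([
  {"travel": [0.001, 0.003, 0.03], "turn": [0, 0, 1.7]},
  {"travel": [0.001, 0.003, 0.06], "turn": [0, 0, 1.7]},
  {"travel": [0.001, 0.003, 0.08], "turn": [0, 0, 1.7]},
  {"travel": [0.001, 0.003, 0.09], "turn": [0, 0, 1.7]},
  {"travel": [0.001, 0.003, 0.0905], "turn": [0, 0, 1.7]},
])

```text
time: 9.65
position: [0.4649, 0.1061, 0.0206]
tool_rot: [-3.14, -0.073, 0.004]
ft_force: [-1.4, -0.1, 0.1]
grip_width: 1.003
grip_force: 0.0
```

step_arm([
  {"travel": [0, 0, 0], "turn": [0, 0, 0]},
  {"travel": [0, 0, 0], "turn": [0, 0, 0]},
  {"travel": [0, 0, 0], "turn": [0, 0, 0]},
  {"travel": [0, 0, 0], "turn": [0, 0, 0]},
  {"travel": [0, 0, 0], "turn": [0, 0, 0]},
], gripper=0, force=20)

```text
time: 10.15
position: [0.4661, 0.106, 0.022]
tool_rot: [3.141, 0.07, 0.001]
ft_force: [-0.3, -0.6, 0.1]
grip_width: 0.631
grip_force: 0.0
```

step_arm([
  {"travel": [0, 0, 0], "turn": [0, 0, 0]},
  {"travel": [0, 0, 0], "turn": [0, 0, 0]},
  {"travel": [0, 0, 0], "turn": [0, 0, 0]},
  {"travel": [0, 0, 0], "turn": [0, 0, 0]},
])

```text
time: 10.55
position: [0.4659, 0.1059, 0.0217]
tool_rot: [3.14, 0.07, -0.0]
ft_force: [-0.6, -1.0, 2.6]
grip_width: 0.481
grip_force: 19.8
```

step_arm([
  {"travel": [0, 0, -0.02], "turn": [0, 0, 0]},
  {"travel": [0, 0, -0.05], "turn": [0, 0, 0]},
  {"travel": [0, 0, -0.09], "turn": [0, 0, 0]},
  {"travel": [0, 0.02, -0.13], "turn": [0, 0, 0]},
  {"travel": [0, 0.05, -0.16], "turn": [0, 0, 0]},
])

```text
time: 11.05
position: [0.4683, 0.058, 0.1837]
tool_rot: [-3.14, -0.078, -0.003]
ft_force: [1.1, -1.2, -2.2]
grip_width: 0.486
grip_force: 19.8
```

step_arm([
  {"travel": [0, 0.04, 0], "turn": [0, 0, 0]},
  {"travel": [0, 0.08, 0], "turn": [0, 0, 0]},
  {"travel": [0, 0.12, 0], "turn": [0, 0, 0]},
  {"travel": [0, 0.142, 0], "turn": [0, 0, 0]},
  {"travel": [0, 0.142, 0], "turn": [0, 0, 0]},
])

```text
time: 11.55
position: [0.4737, -0.0898, 0.1809]
tool_rot: [3.141, 0.06, -0.002]
ft_force: [0.5, 0.8, -0.9]
grip_width: 0.477
grip_force: 19.8
```

step_arm([
  {"travel": [0, 0, 0], "turn": [0, 0, 0]},
  {"travel": [0, 0, 0], "turn": [0, 0, 0]},
])

```text
time: 11.75
position: [0.4744, -0.0841, 0.1814]
tool_rot: [-3.14, -0.073, 0.001]
ft_force: [0.1, -0.4, -0.8]
grip_width: 0.482
grip_force: 19.8
```

Run:
```python
from h import *
go([.557,-.0866,.17],-87.7)
im=save('wrist','w4.png')
cv2.imwrite('pics/w4c.png',cv2.resize(im[60:300,190:450,::-1],None,fx=2.5,fy=2.5,interpolation=cv2.INTER_CUBIC))
```

```text
t 11.75 pos [ 0.4744 -0.0841  0.1814] travel [0.0824 0.0064 0.0113] turn [-0.04  0.02  0.38] q [ 0.8   0.03 -0.68  1.91  0.02  1.21 -1.41]
```

View pics/w4c.png

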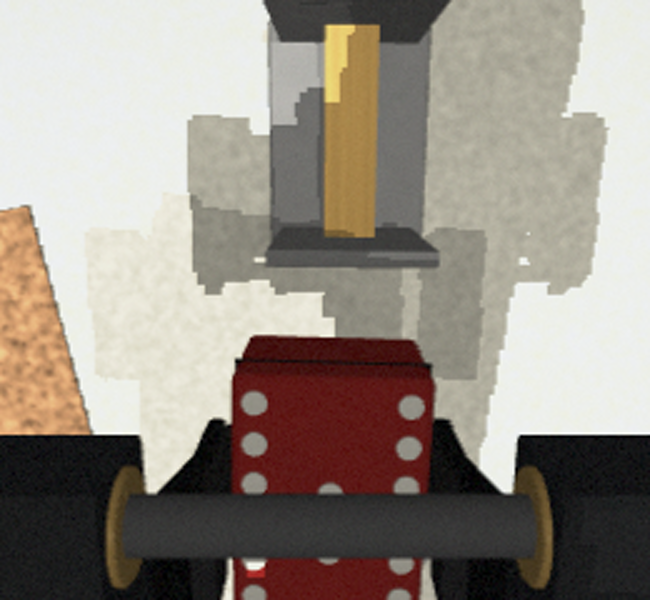

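The crop gives the bar's far end at (325..381, 25), its near visible end at (325..375, 237), and the near shield's top between rows 250 and 265. The far top edge of the held box is at (235,377)–(433,380), and its bottom edge at (250,337)–(420,343).

Run:
```python
from h import *
f=lambda x,y,z: ray('wrist',190+x/2.5,60+y/2.5,z)
A,B,C,D=f(325,25,.05),f(381,25,.05),f(375,237,.05),f(325,237,.05)
fa=(A+B)/2;ne=(C+D)/2;d=fa-ne;a=np.degrees(np.arctan2(d[1],d[0]))
print('widths',np.linalg.norm(A-B),np.linalg.norm(C-D),'angle',a,'far',fa,'near',ne)
u=d/np.linalg.norm(d);print('mid from far end',fa-.039*u)
print('near shield outer/inner',f(265,265,.092),f(438,265,.092),f(350,250,.092))
z=ctrl.get_state()['position'][2]-.0187
E1,E2=f(235,377,z+.034),f(433,380,z+.034);print('boxtop edge',E1,E2,np.linalg.norm(E1-E2))
G1,G2=f(250,337,z),f(420,343,z);print('boxbottom edge',G1,G2,np.linalg.norm(G1-G2))
```

```text
widths 0.020692105176318545 0.019985586305771987 angle 2.37027959607502 far [ 0.59665298 -0.08683248  0.05      ] near [ 0.51896402 -0.09004825  0.05      ]
mid from far end [ 0.55768635 -0.08844542  0.05      ]
near shield outer/inner [ 0.51259533 -0.05991035  0.092     ] [ 0.51539315 -0.11921658  0.092     ] [ 0.51909773 -0.08876396  0.092     ]
boxtop edge [ 0.50594411 -0.06326702  0.19674883] [ 0.50718277 -0.10289531  0.19674883] 0.039647645250413005
boxbottom edge [ 0.50541933 -0.0625786   0.16274883] [ 0.50586998 -0.10474854  0.16274883] 0.04217233850364304
```

step_arm([
  {"travel": [0.025, 0.002, 0], "turn": [0, 0, 0]},
  {"travel": [0.055, 0.005, 0], "turn": [0, 0, 0]},
  {"travel": [0.075, 0.007, 0], "turn": [0, 0, 0]},
  {"travel": [0.084, 0.007, 0.005], "turn": [0, 0, 0]},
  {"travel": [0.084, 0.007, 0.015], "turn": [0, 0, 0]},
])

```text
time: 12.3
position: [0.5597, -0.0875, 0.1664]
tool_rot: [-3.14, -0.073, -0.002]
ft_force: [-0.3, 1.4, -1.4]
grip_width: 0.485
grip_force: 19.8
```

step_arm([
  {"travel": [0, 0, 0], "turn": [0, 0, 0]},
  {"travel": [0, 0, 0], "turn": [0, 0, 0]},
  {"travel": [0, 0, 0], "turn": [0, 0, 0]},
])

```text
time: 12.6
position: [0.558, -0.0891, 0.1668]
tool_rot: [3.14, 0.07, -0.0]
ft_force: [-0.5, -0.3, -2.1]
grip_width: 0.483
grip_force: 19.8
```

Run:
```python
from h import *
go([.559,-.088,.0687],-87.7)
im=save('wrist','w5.png')
go([.559,-.088,.0687],-87.7)
cv2.imwrite('pics/w5c.png',cv2.resize(im[60:300,190:450,::-1],None,fx=2.5,fy=2.5,interpolation=cv2.INTER_CUBIC))
```

```text
t 12.6 pos [ 0.558  -0.0891  0.1668] travel [ 0.001  -0.0011  0.0981] turn [0.05 0.01 0.25] q [ 0.72  0.25 -0.69  1.74  0.17  1.21 -1.55]
t 12.65 pos [ 0.5583 -0.0892  0.167 ] travel [ 0.0008 -0.0012  0.0983] turn [ 0.05 -0.02  0.24] q [ 0.72  0.25 -0.69  1.74  0.17  1.21 -1.55]
```

View pics/w5c.png

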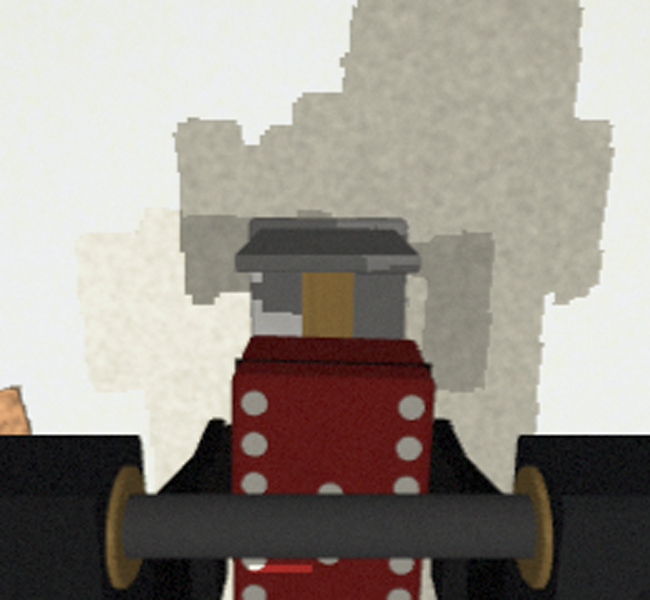

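Here the bar is visible at columns 302–354 (row about 305), the far shield's top inner edge is at row 272 and its outer edge at row 255. The box edge is unchanged in the hand.

Run:
```python
from h import *
f=lambda x,y,z: ray('wrist',190+x/2.5,60+y/2.5,z)
print('bar',f(302,305,.05),f(354,305,.05),'shield in/out',f(328,272,.092),f(328,254,.092))
z=ctrl.get_state()['position'][2]-.0187
print('box',f(235,377,z+.034),f(433,380,z+.034),f(250,337,z),f(420,343,z))
```

```text
bar [ 0.57735179 -0.07765249  0.05      ] [ 0.57824299 -0.09787312  0.05      ] shield in/out [ 0.59739491 -0.08685086  0.092     ] [ 0.60320105 -0.08659377  0.092     ]
box [ 0.58983899 -0.06846611  0.18231393] [ 0.59094928 -0.10810421  0.18231393] [ 0.58933526 -0.06781941  0.14831393] [ 0.5896526  -0.10999617  0.14831393]
```

Box and bar agree to 1 mm, so I lower it.

step_arm([
  {"travel": [0.001, -0.0005, 0.02], "turn": [0, 0, 0.2]},
  {"travel": [0.001, -0.0005, 0.045], "turn": [0, 0, 0.2]},
  {"travel": [0.001, -0.0005, 0.07], "turn": [0, 0, 0.2]},
  {"travel": [0.001, -0.0005, 0.085], "turn": [0, 0, 0.2]},
  {"travel": [0.001, -0.0005, 0.092], "turn": [0, 0, 0.2]},
])

```text
time: 13.15
position: [0.5587, -0.0886, 0.0734]
tool_rot: [-3.141, -0.064, 0.003]
ft_force: [-0.2, -0.3, -1.3]
grip_width: 0.483
grip_force: 19.8
```

step_arm([
  {"travel": [0, 0, 0.001], "turn": [0, 0, 0]},
  {"travel": [0, 0, 0.002], "turn": [0, 0, 0]},
  {"travel": [0, 0, 0.003], "turn": [0, 0, 0]},
  {"travel": [0, 0, 0.003], "turn": [0, 0, 0]},
])

```text
time: 13.55
position: [0.5602, -0.0885, 0.0724]
tool_rot: [3.14, 0.064, 0.002]
ft_force: [0.1, -0.9, -1.4]
grip_width: 0.482
grip_force: 19.8
```

step_arm([
  {"travel": [0, 0, 0.001], "turn": [0, 0, 0]},
  {"travel": [0, 0, 0.002], "turn": [0, 0, 0]},
  {"travel": [0, 0, 0.002], "turn": [0, 0, 0]},
  {"travel": [0, 0, 0.002], "turn": [0, 0, 0]},
])

```text
time: 13.95
position: [0.5596, -0.0884, 0.0696]
tool_rot: [3.141, 0.065, -0.0]
ft_force: [-0.2, -0.3, -1.0]
grip_width: 0.488
grip_force: 19.8
```

step_arm([
  {"travel": [0, 0, 0.0005], "turn": [0, 0, 0]},
  {"travel": [0, 0, 0.001], "turn": [0, 0, 0]},
  {"travel": [0, 0, 0.001], "turn": [0, 0, 0]},
  {"travel": [0, 0, 0.001], "turn": [0, 0, 0]},
])

```text
time: 14.35
position: [0.5597, -0.0884, 0.0688]
tool_rot: [3.141, 0.065, -0.0]
ft_force: [-0.7, 0.2, 1.2]
grip_width: 0.479
grip_force: 19.8
```

step_arm([
  {"travel": [0, 0, 0.0005], "turn": [0, 0, 0]},
  {"travel": [0, 0, 0.0005], "turn": [0, 0, 0]},
  {"travel": [0, 0, 0.0005], "turn": [0, 0, 0]},
])

```text
time: 14.65
position: [0.5597, -0.0884, 0.0687]
tool_rot: [3.141, 0.065, -0.0]
ft_force: [-2.7, -0.4, 5.2]
grip_width: 0.484
grip_force: 19.8
```

step_arm([
  {"travel": [0, 0, 0], "turn": [0, 0, 0]},
  {"travel": [0, 0, 0], "turn": [0, 0, 0]},
  {"travel": [0, 0, 0], "turn": [0, 0, 0]},
  {"travel": [0, 0, 0], "turn": [0, 0, 0]},
], gripper=0.75)

```text
time: 15.05
position: [0.5597, -0.0885, 0.0679]
tool_rot: [-3.141, -0.065, -0.0]
ft_force: [0.4, -0.2, -0.7]
grip_width: 0.724
grip_force: 0.0
```

step_arm([
  {"travel": [0, 0, 0], "turn": [0, 0, 0]},
  {"travel": [0, 0, 0], "turn": [0, 0, 0]},
  {"travel": [0, 0, 0], "turn": [0, 0, 0]},
  {"travel": [0, 0, 0], "turn": [0, 0, 0]},
])

```text
time: 15.45
position: [0.5596, -0.0884, 0.0681]
tool_rot: [3.141, 0.065, -0.0]
ft_force: [-0.2, 0.1, 0.4]
grip_width: 0.75
grip_force: 0.0
```

Run:
```python
from h import *
im=save('wrist','w6.png')
cv2.imwrite('pics/w6c.png',cv2.resize(im[60:300,190:450,::-1],None,fx=2.5,fy=2.5,interpolation=cv2.INTER_CUBIC))
```

```text
(no output)
```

View pics/w6c.png

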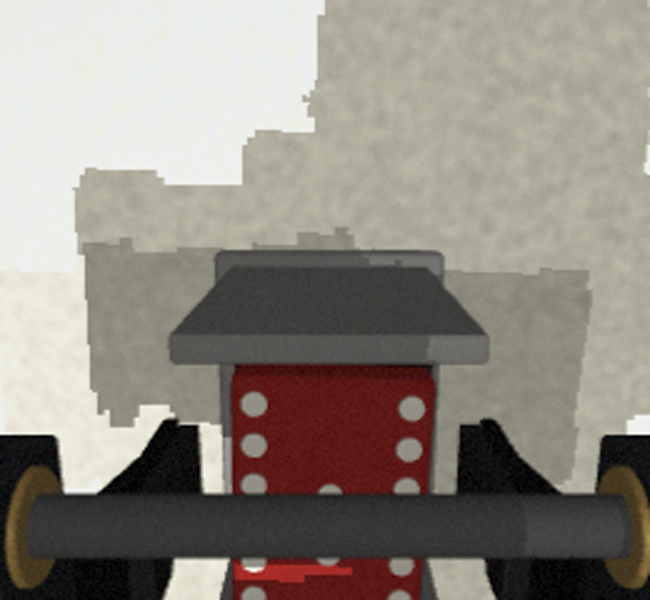

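The box stands level and unmoved between the open fingers. I rise straight up and close the fingers on the way to the cap.

step_arm([
  {"travel": [0, 0, -0.01], "turn": [0, 0, 0]},
  {"travel": [0, 0, -0.03], "turn": [0, 0, 0]},
  {"travel": [0, 0, -0.06], "turn": [0, 0, 0]},
  {"travel": [0, 0, -0.1], "turn": [0, 0, 0]},
  {"travel": [0, 0, -0.13], "turn": [0, 0, 0]},
])

```text
time: 16.0
position: [0.5603, -0.0882, 0.2012]
tool_rot: [3.14, 0.065, 0.004]
ft_force: [-0.6, 0.1, 0.2]
grip_width: 0.746
grip_force: 0.0
```

step_arm([
  {"travel": [0, 0.03, 0], "turn": [0, 0, 0]},
  {"travel": [0, 0.07, 0], "turn": [0, 0, 0]},
  {"travel": [0, 0.1, 0], "turn": [0, 0, 0]},
  {"travel": [0, 0.12, 0], "turn": [0, 0, 0]},
  {"travel": [0, 0.12, 0], "turn": [0, 0, 0]},
], gripper=0)

```text
time: 16.5
position: [0.564, -0.212, 0.1982]
tool_rot: [3.14, 0.056, -0.0]
ft_force: [0.2, 0.6, 0.0]
grip_width: 0.382
grip_force: 0.0
```

Run:
```python
from h import *
c=ray('top',464.2,210.6,.14);print(c)
im=cv2.imread('pics/top0.png')
hsv=cv2.cvtColor(im[190:235,430:480],cv2.COLOR_BGR2HSV);m=cv2.inRange(hsv,(50,120,50),(85,255,255));M=cv2.moments(m,True);u,v=430+M['m10']/M['m00'],190+M['m01']/M['m00'];print(u,v,ray('top',u,v,.14))
go([c[0],c[1],.17],-87.7)
save('wrist','w7.png')
im=save('top','t7.png')
a=cv2.resize(im[170:250,330:490,::-1],None,fx=3,fy=3,interpolation=cv2.INTER_CUBIC);w=cv2.imread('pics/w7.png')[60:320,80:560]
cv2.imwrite('pics/f.png',np.vstack([w,a]))
```

```text
[ 0.55431479 -0.28378566  0.14      ]
463.7142857142857 210.37301587301587 [ 0.55483204 -0.28270283  0.14      ]
t 16.5 pos [ 0.564  -0.212   0.1982] travel [-0.0123  0.0713  0.0283] turn [ 0.06  0.01 -0.24] q [ 0.83  0.3  -0.63  1.61  0.18  1.29 -1.36]
```

View pics/f.png

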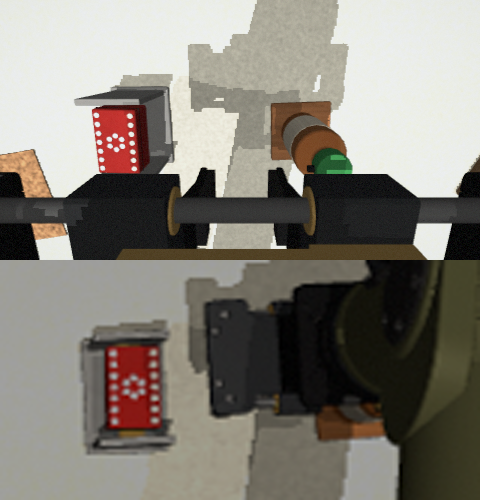

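The box stands on the bar, with the flower at top pixel (375,211.7), and the cap is at wrist pixel (412,222).

Run:
```python
from h import *
print('box',ray('top',375,211.7,.084),'cap wrist',ray('wrist',412,220,.14))
go([.555,-.283,.165],-87.7)
```

```text
box [ 0.55643978 -0.08777462  0.084     ] cap wrist [ 0.56909963 -0.27752359  0.14      ]
t 16.6 pos [ 0.5648 -0.207   0.1982] travel [-0.0129  0.0756  0.0331] turn [-0.08 -0.01  0.09] q [ 0.83  0.3  -0.63  1.61  0.18  1.29 -1.36]
```

step_arm([
  {"travel": [-0.006, 0.035, 0], "turn": [0, 0, 0]},
  {"travel": [-0.012, 0.065, 0], "turn": [0, 0, 0]},
  {"travel": [-0.012, 0.071, 0], "turn": [0, 0, 0]},
  {"travel": [-0.012, 0.071, 0], "turn": [0, 0, 0]},
  {"travel": [-0.012, 0.071, 0], "turn": [0, 0, 0]},
])

```text
time: 17.1
position: [0.5564, -0.2767, 0.1983]
tool_rot: [-3.139, -0.07, -0.001]
ft_force: [0.4, 0.6, 0.1]
grip_width: 0.007
grip_force: 0.0
```

step_arm([
  {"travel": [0, 0, 0.01], "turn": [0, 0, 0]},
  {"travel": [0, 0, 0.02], "turn": [0, 0, 0]},
  {"travel": [0, 0, 0.03], "turn": [0, 0, 0]},
  {"travel": [0, 0, 0.03], "turn": [0, 0, 0]},
])

```text
time: 17.5
position: [0.5542, -0.2788, 0.1656]
tool_rot: [-3.139, -0.066, 0.005]
ft_force: [-0.7, -0.3, 0.3]
grip_width: 0.007
grip_force: 0.0
```

step_arm([
  {"travel": [0.002, 0.002, 0.004], "turn": [0, 0, 0]},
  {"travel": [0.002, 0.002, 0.008], "turn": [0, 0, 0]},
  {"travel": [0.002, 0.002, 0.012], "turn": [0, 0, 0]},
  {"travel": [0.002, 0.002, 0.014], "turn": [0, 0, 0]},
  {"travel": [0.002, 0.002, 0.014], "turn": [0, 0, 0]},
])

```text
time: 18.0
position: [0.5575, -0.2817, 0.1541]
tool_rot: [3.141, 0.065, -0.0]
ft_force: [-0.7, 0.0, 0.9]
grip_width: 0.007
grip_force: 0.6
```

step_arm([
  {"travel": [0, 0, 0.001], "turn": [0, 0, 0]},
  {"travel": [0, 0, 0.002], "turn": [0, 0, 0]},
  {"travel": [0, 0, 0.003], "turn": [0, 0, 0]},
  {"travel": [0, 0, 0.003], "turn": [0, 0, 0]},
])

```text
time: 18.4
position: [0.5576, -0.2817, 0.1513]
tool_rot: [3.141, 0.065, 0.0]
ft_force: [-0.6, -0.6, 2.9]
grip_width: 0.004
grip_force: 1.5
```

Contact came at the expected height and the force is rising, so I press on to the stop.

step_arm([
  {"travel": [0, 0, 0.001], "turn": [0, 0, 0]},
  {"travel": [0, 0, 0.002], "turn": [0, 0, 0]},
  {"travel": [0, 0, 0.003], "turn": [0, 0, 0]},
  {"travel": [0, 0, 0.004], "turn": [0, 0, 0]},
  {"travel": [0, 0, 0.004], "turn": [0, 0, 0]},
])

```text
time: 18.9
position: [0.5576, -0.2817, 0.1484]
tool_rot: [3.14, 0.065, 0.0]
ft_force: [-4.1, 1.1, 8.2]
grip_width: 0.006
grip_force: 4.8
```

step_arm([
  {"travel": [0, 0, 0.001], "turn": [0, 0, 0]},
  {"travel": [0, 0, 0.001], "turn": [0, 0, 0]},
  {"travel": [0, 0, 0.001], "turn": [0, 0, 0]},
])

```text
time: 19.2
position: [0.5577, -0.2817, 0.1483]
tool_rot: [3.14, 0.064, 0.0]
ft_force: [-5.6, 2.0, 13.3]
grip_width: 0.004
grip_force: 6.8
```

The cap is at its stop: z no longer moves and the force is over 5 N. I rise.

step_arm([
  {"travel": [0, 0, -0.006], "turn": [0, 0, 0]},
  {"travel": [0, 0, -0.015], "turn": [0, 0, 0]},
  {"travel": [0, 0, -0.035], "turn": [0, 0, 0]},
  {"travel": [0, 0, -0.06], "turn": [0, 0, 0]},
  {"travel": [0, 0, -0.08], "turn": [0, 0, 0]},
])

```text
time: 19.7
position: [0.5579, -0.2816, 0.227]
tool_rot: [-3.141, -0.065, -0.001]
ft_force: [1.2, 1.0, 0.1]
grip_width: 0.006
grip_force: 0.0
```

step_arm([
  {"travel": [0, 0, 0], "turn": [0, 0, 0]},
  {"travel": [0, 0, 0], "turn": [0, 0, 0]},
  {"travel": [0, 0, 0], "turn": [0, 0, 0]},
])

```text
time: 20.0
position: [0.5569, -0.2814, 0.2246]
tool_rot: [-3.14, -0.065, 0.003]
ft_force: [-0.0, -0.2, -0.0]
grip_width: 0.005
grip_force: 0.0
```

Run:
```python
from h import *
im=save('top','t9.png');old=cv2.imread('pics/t7.png')[:,:,::-1]
def red(a):
    m=cv2.inRange(cv2.cvtColor(np.ascontiguousarray(a[185:240,350:395]),cv2.COLOR_RGB2HSV),(0,150,60),(8,255,255));M=cv2.moments(m,True);return 350+M['m10']/M['m00'],185+M['m01']/M['m00'],M['m00']
print(red(im),red(old),ctrl.get_state()['ft_force'])
print(ctrl.close_job())
```

```text
(373.7165109034268, 211.97196261682242, 321.0) (373.6833855799373, 212.03761755485894, 319.0) [ 0.90079192 -0.08603838 -0.27356043]
the job is handed in; nothing more can be done
None
```

I set the red box down on the mat, regripped it and placed it on the bar; it stayed put while I pressed the cap to its stop and released it. The job was handed in at about 20 s, with no verdict returned.

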